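# Find where the governor brake bites and mark it on the gauge

## Task

On the brake test stand, press the wooden-barrelled lever down through its easy travel until the resistance plainly firms up, without forcing it, and let go so that it stays there with the brake on. Then slide the brass rider along the gauge bar until its tongue stands exactly opposite the tip of the lever's pointer, to record how far the lever travelled, and let go of it. Leave the cylinder, comb, governor and screwdriver where they lie.

Things in the scene. Friction and masses are not known exactly. Their poses are not given: they have to be found in the camera images.
- stand: fixed brake test stand. Origin on the table under the lever's shaft, mid-housing; x runs away from the finger lever (which sticks out to -x), y from the finger lever's side (-60 mm) to the pointer and gauge side, z up. Aluminium base plate x -120 to 80, y -90 to 150, 12 mm thick. Its x points roughly away from the robot, turned up to 0.3 rad
- brake: dark steel brake housing, fixed on the stand: x -75 to 30, y -25 to 25 mm in the stand's frame, top 100 mm above the table; origin on the base plate under the shaft, axes as the stand's. The spring-loaded brake shoe is inside, out of sight; where it begins to bite differs every time
- lever: rigid steel bell crank on a level shaft along the stand's y, 70 mm above the table; origin mid-shaft. At y -60 an arm 110 mm long to -x with the finger barrel, at first 0.3 rad above level; at y +60 a thin upright pointer, 95 mm, at first leaning 0.3 rad to +x. Pressing the barrel down swings the pointer's tip to -x. No return spring: it stays where it is let go
- lever_pad (a point): centre of the wooden finger barrel, 18 mm diameter, 36 mm long along the stand's y, at first 103 mm above the table. Its first 20 to 60 mm of travel take an even 2.5 N or so while moving; then the brake bites and the force climbs about 2 N per mm. 8 to 14 N is plainly firm, over 22 N on the lever forces it. Let go when firm, it eases back 1 to 5 mm and stays, brake bearing
- pointer_tip (a point): tip of the pointer's tooth, a 4 mm thick steel pin that points to the stand's +y, towards the gauge, 77 mm from the stand's middle and 160 to 165 mm above the table
- rider (a joint): how far the rider has slid along the gauge bar, m: 0 at the stand's +x end, 0.09 at the -x end; it grows the way the pointer swings. Starts near 0, slides against 2 N friction, stays where left. The level bar runs along the stand's x (+-64 mm) at y 115, 140 mm above the table, between two posts 150 mm high. Rider and bar are metal
- rider_mark (a point): tip of the rider's tongue (3 mm wide in x, 4 mm high), which points to the stand's -y: at y 84 mm, 158 mm above the table, 31 mm to -y of the rider's middle. Its axes are parallel to the stand's. It is opposite the pointer when both tips have the same x in the stand's frame
- rider_grip (a point): the place to take the rider: its upright stem, 12 mm along x, 18 mm along y, from 166 to 206 mm above the table; this point is on its middle line 192 mm above the table. Below it the rider's block is 16 x 18 mm
- cylinder: brass pinned cylinder, 42 mm diameter and 110 mm long along its x, in a boxwood cradle, 68 mm high over all; origin under its middle. Leave alone
- comb: steel tuning comb lying flat, 54 x 100 x 8 mm; origin under its middle. Leave alone
- governor: small nickel fly governor, 34 x 50 mm, 51 mm high; origin under its middle. Leave alone
- screwdriver: boxwood-handled screwdriver lying along its x, 170 mm long; origin under its middle. Leave alone

How it is judged:
On the way, in this order (a step that is already met when the one before it is completed fails the run):
1. the lever is pressed until the brake bears firmly (more than 8 N on the brake shoe, about 6.5 N at the barrel) (contact force between lever and brake above 8 N), for 0.2 s.
2. the lever is let go and stays with the brake bearing (contact force between each of the arm, the fingers and lever below 0.1 N and contact force between lever and brake above 1 N), for 0.2 s.
3. the rider's tongue is opposite the pointer's tip (x of pointer_tip in the frame of rider_mark between -0.0035 and 0.0035 m), for 0.2 s.
At the end, for the whole second after the job is handed in: the lever stands where it firmed up, still bearing on the brake (more than 1 N), and the rider is at rest with its tongue within 3.5 mm along the bar of the pointer's tip (all of step 3 and contact force between lever and brake above 1 N and velocity of joint rider between -0.003 and 0.003 m/s); the robot touches nothing.
It fails at once if the lever is forced: more than 22 N on it from the robot (contact force between any of the arm, the fingers and lever above 22 N).
It fails at once if the cylinder is shifted by more than 15 mm (distance of cylinder from where it was at the start of the episode above 0.015 m).
It fails at once if the comb is shifted by more than 15 mm (distance of comb from where it was at the start of the episode above 0.015 m).
It fails at once if the governor is shifted by more than 15 mm (distance of governor from where it was at the start of the episode above 0.015 m).
It fails at once if the screwdriver is shifted by more than 15 mm (distance of screwdriver from where it was at the start of the episode above 0.015 m).
It also fails if it takes over 54 s, if anything falls off the work surface, if the arm or the gripper's body presses on something with over 40 N, if the wrist force passes 120 N, or if a joint passes its speed limit or range.

## Robot

A 6-joint arm with a two-finger parallel gripper is mounted at the origin on the work surface. World frame = base frame: x ahead of the robot, y to its left, z up, the work surface at z = 0. Lengths are in m, angles in rad, forces in N, time in s.
With the tool pointing down it reaches from about 0.375 to 0.75 m from the base axis. Payload 9 kg.
Tool frame: the origin (TCP) lies on the centre line of the jaws, within the pads' length; the fingertips stand r.nose_length ahead of it and the grasp point (between the pads) lies 3 mm ahead of it (r.nose_length is the distance from the TCP to the fingertips, in m); z points along the fingers, y is the direction in which the jaws open and shut (so a half turn about z gives the same grasp; the last joint's range is limited). The gripper opens to 85 mm and grips with 20 to 120 N. Pads are 22 mm wide; open, the fingers measure 114 mm over their backs; the gripper's body (76 mm by 85 mm) begins 54 mm behind the grasp point. The pads swing forward as they close: fully open they stand 13 mm farther back than shut.
Start: joints at [-1.482, 0.104, 0.097, 1.564, 0, 1.353], TCP at [0.181, -0.572, 0.253] pointing down, gripper open.
Joint ranges: [-2.99, 2.99], [-0.84, 1.86], [-1.1, 1.16], [-1.84, 2.11], [-1.51, 1.56], [-3.14, 3.14]. Speed limits (rad/s): [2.22, 2.22, 2.57, 3.14, 3.14, 3.14].

## Interface

Orientations are given as a 3x3 rotation matrix whose columns are the frame's x, y, z axes.
In Python, from cell import readout, viewer, r gives the robot as it stands. The module is installed in compiled form; this text tells all that it offers.
- The arm moves only by the tool carry_out, never from a script. Its argument "increments" is a list of rows, each a list of 2 entries, a list of its own where there are three numbers: the shift along the tool's x, y, z in mm, then the turn, a rotation vector about the tool's x, y, z in degrees. A call has 1 to 5 rows; each row shifts and turns the commanded pose from where the row before left it, along the tool's axes as they then stand; what a row does not reach is not made up. A row lasts 1/10 s, in which the tool goes at most 50 mm and 8.59 degrees, less where a joint would pass 70% of its speed; a pose out of reach is approached as far as the arm can. A call is refused whole if a number of a shift passes 50 or a number of a turn 8.59, either way. A call with a gripper value outside its range is refused whole. "claw" is the gripper's target within -1 to 1 (fully open at 1, half-way at 0, shut at -1), set as the call begins (left out, the last holds). The fingers move at their own pace and stop on an object; the grip force is fixed at half the most. Time passes only in rows, so rows that do not move let the fingers close. It gives the time, the measured TCP pose, the force and the opening at its end, in the units of the state.
- readout.state(): the state, without advancing time (a new reading comes with each control period).
- viewer.read_camera(name): name is "side" or "top"; returns the picture (420x560x3 uint8, red, green, blue); there is no depth.
- viewer.calibration(name): a dict with "mtx" (3x3 intrinsics, pixels), "k1" (the pictures are not rectified: a ray, as slopes to the right and down, at radius r is drawn at 1 + k1 r^2 times it, then the intrinsics apply), "T" (4x4, takes a point from camera to world coordinates). Camera axes: x right, y up, looking along -z (the intrinsics and any distortion apply to the point x, -y, -z); pixel columns grow to the right and rows downward; lengths in m; the calibration is good to about 2 mm. A picture is of the moment at which its call begins. calibration takes no time and is no camera call.
- r.close_job(): hands the job in, once; it reports no verdict.
The state is a dict: "time_s": time; "joints": joint angles; "joint_velocities": joint speeds; "joint_efforts": joint torques, N m; "eef_pos": TCP position; "ee_rot": TCP orientation; "ft_force": force on the tool from outside, world axes, zero at the start; "ft_torque": the same for the moment, N m; "gripper_width": finger opening in m.
Only numpy, scipy, OpenCV 4.12 (cv2) and the standard library are available. Lean on these libraries where they do the work, as an engineer would, in place of code of your own. Each camera call takes 0.05 s, during which the arm holds its last target.

## Working session

There is one attempt and no reset: what is moved stays moved. The work goes in short steps, Python scripts to look and compute and a tool call to move; the robot and the scene stay as the last step left them, time stands still between calls to the robot, and variables do not carry over. Pictures are saved under pics/ and viewed, and the job is handed in when it is done.

Besides the shell and the picture viewer there is one more tool, called after "Emit:" by a JSON object that holds its "op" and its "data". carry_out: Moves the arm, as the interface text tells. Its arguments: {"type":"object","properties":{"increments":{"type":"array"},"claw":{"type":"number"}},"required":["increments"]}

```bash
mkdir -p pics
python3 - <<'E'
from cell import readout, viewer, r
import cv2
for n in ("side","top"):
    im=viewer.read_camera(n); cv2.imwrite(f"pics/{n}0.png",cv2.cvtColor(im,cv2.COLOR_RGB2BGR))
    c=viewer.calibration(n); print(n,c["mtx"].round(1).tolist(),c["k1"],c["T"].round(4).tolist())
s=readout.state(); print({k:(v if not hasattr(v,'round') else v.round(4).tolist()) for k,v in s.items()}, r.nose_length)
E
```

```text
side [[416.3, 0.0, 278.7], [0.0, 416.3, 210.4], [0.0, 0.0, 1.0]] -0.05781814660269972 [[-0.9809, 0.1337, -0.1415, 0.4471], [-0.1938, -0.6037, 0.7733, 0.7857], [0.018, 0.7859, 0.6181, 0.6942], [0.0, 0.0, 0.0, 1.0]]
top [[384.6, 0.0, 273.9], [0.0, 384.6, 209.1], [0.0, 0.0, 1.0]] -0.056538060666990554 [[-0.0033, 0.992, -0.1262, 0.4861], [-1.0, -0.0036, -0.0025, 0.0785], [-0.0029, 0.1261, 0.992, 0.8264], [0.0, 0.0, 0.0, 1.0]]
{'time_s': 0.1, 'joints': [-1.4817, 0.1046, 0.0965, 1.5639, 0.0, 1.3531], 'joint_velocities': [0.0006, -0.0003, 0.0012, -0.0022, -0.0005, 0.0015], 'joint_efforts': [0.0064, -55.8212, 50.4714, 0.0134, -0.0003, 0.0], 'eef_pos': [0.1812, -0.5717, 0.2526], 'ee_rot': [[0.9533, 0.302, -0.0001], [0.302, -0.9533, 0.0011], [0.0003, -0.0011, -1.0]], 'ft_force': [0.6165, -0.1478, -0.7273], 'ft_torque': [-0.0263, 0.0118, -0.0394], 'gripper_width': 0.08548234213732171} 0.022
```

View pics/side0.png

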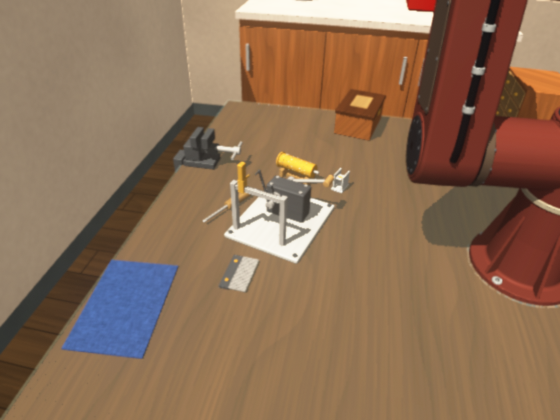

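View pics/top0.png

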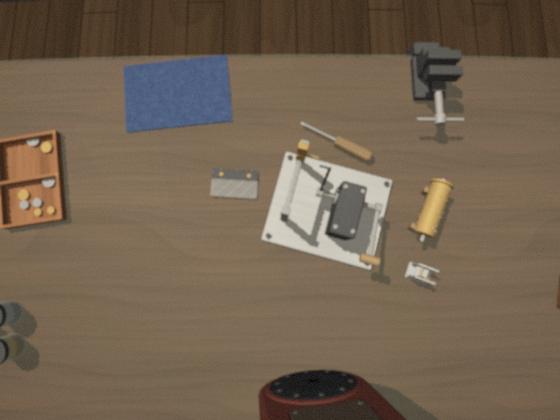

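Run:
```python
import cv2
a=cv2.imread("pics/top0.png")[135:285,250:450]; cv2.imwrite("pics/top0z.png",cv2.resize(a,None,fx=4,fy=4,interpolation=cv2.INTER_CUBIC))
a=cv2.imread("pics/side0.png")[145:265,195:355]; cv2.imwrite("pics/side0z.png",cv2.resize(a,None,fx=5,fy=5,interpolation=cv2.INTER_CUBIC))
```

```text
(no output)
```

View pics/top0z.png

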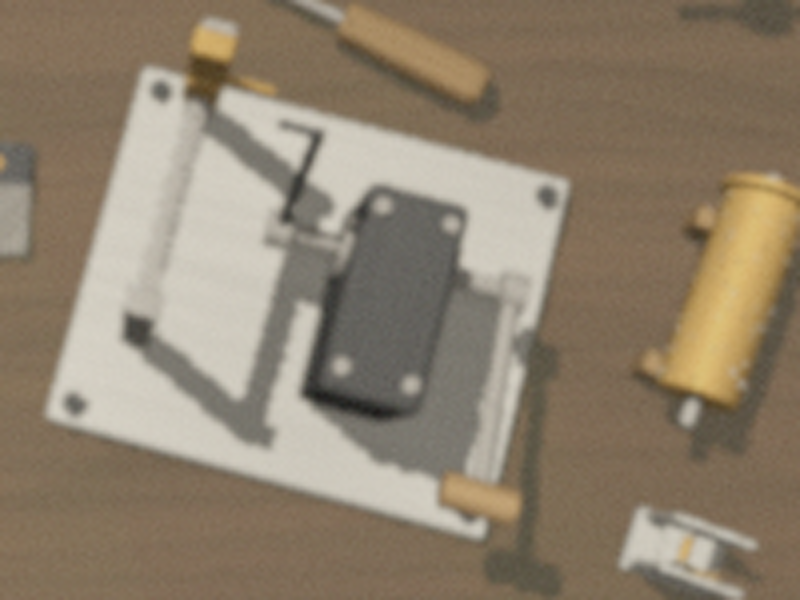

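View pics/side0z.png

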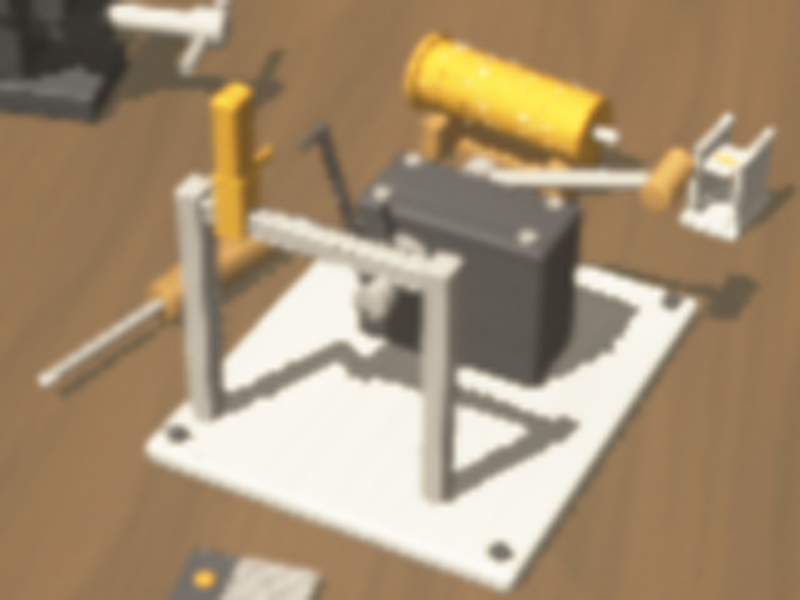

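```bash
cat > h.py <<'E'
import numpy as np, cv2
from cell import readout, viewer, r
from scipy.optimize import least_squares
C={n:viewer.calibration(n) for n in("side","top")}
def proj(n,P):
    c=C[n]; T=c["T"]; p=(np.atleast_2d(P)-T[:3,3])@T[:3,:3]
    s=np.c_[p[:,0]/-p[:,2],-p[:,1]/-p[:,2]]; rr=(s**2).sum(1,keepdims=True)
    s=s*(1+c["k1"]*rr); return s@c["mtx"][:2,:2].T+c["mtx"][:2,2]
def ray(n,uv):
    c=C[n]; K=np.array(c["mtx"]); s0=(np.array(uv,float)-K[:2,2])/[K[0,0],K[1,1]]; s=s0.copy()
    for _ in range(20): s=s0/(1+c["k1"]*(s@s))
    d=c["T"][:3,:3]@np.array([s[0],-s[1],-1]); return c["T"][:3,3],d
def onz(n,uv,z):
    o,d=ray(n,uv); return o+d*(z-o[2])/d[2]
def tri(us,ut):
    f=lambda P:np.r_[proj("side",P)[0]-us,proj("top",P)[0]-ut]
    s=least_squares(f,[.45,0,.1]); return s.x,s.fun
def st(p,P): # stand->world ; p=x,y,yaw
    P=np.atleast_2d(P); c,s=np.cos(p[2]),np.sin(p[2])
    return np.c_[p[0]+c*P[:,0]-s*P[:,1],p[1]+s*P[:,0]+c*P[:,1],P[:,2]]
def inv(p,W):
    W=np.atleast_2d(W); c,s=np.cos(p[2]),np.sin(p[2]); d=W[:,:2]-p[:2]
    return np.c_[c*d[:,0]+s*d[:,1],-s*d[:,0]+c*d[:,1],W[:,2]]
tz=lambda u,v:((u+.5)/4-.5+250,(v+.5)/4-.5+135)
sz=lambda u,v:((u+.5)/5-.5+195,(v+.5)/5-.5+145)
E
python3 - <<'E'
from h import *
o=[("top",tz(145,66),(80,150,12)),("top",tz(570,180),(80,-90,12)),("top",tz(485,540),(-120,-90,12)),("top",tz(46,415),(-120,150,12)),
("side",sz(150,445),(80,150,12)),("side",sz(508,578),(-120,150,12)),("side",sz(700,300),(-120,-90,12))]
def res(p,sel): return np.concatenate([proj(n,st(p,np.array(P)/1e3))[0]-uv for n,uv,P in o if n in sel])
for sel in (["top"],["side"],["top","side"]):
    s=least_squares(res,[.48,-.03,-.2],args=(sel,)); print(sel,s.x.round(4),s.fun.round(2))
p=s.x; np.save("p.npy",p)
print("pad pred",st(p,[[-.110*np.cos(.3),-.06,.1025]]).round(4), "seen",onz("top",tz(481,497),.1025).round(4))
for nm,t in (("rider top",(217,28)),): 
    print(nm,inv(p,onz("top",tz(*t),.206)).round(4))
print("tip",inv(p,onz("top",tz(283,125),.161)).round(4),"mark",inv(p,onz("top",tz(274,87),.158)).round(4))
E
```

```text
['top'] [ 0.6008 -0.0685 -0.2747] [-0.06 -0.64  0.49 -0.08 -0.12 -0.04 -0.29  0.7 ]
['side'] [ 0.6    -0.0714 -0.2802] [-0.82 -0.53  0.7   0.17  0.07  0.2 ]
['top', 'side'] [ 0.6006 -0.0691 -0.2755] [ 0.25 -0.59  0.77  0.06  0.11  0.08 -0.05  0.73 -1.15  0.21  0.69  0.77
 -0.28  0.51]
pad pred [[ 0.4831 -0.0983  0.1025]] seen [ 0.4836 -0.0992  0.1025]
rider top [[0.0479 0.1163 0.206 ]]
tip [[0.0272 0.077  0.161 ]] mark [[0.0437 0.0851 0.158 ]]
```

```bash
cat >> h.py <<'E'
try: p=np.load("p.npy")
except Exception: p=None
from scipy.spatial.transform import Rotation as Ro
def goal(S): # stand coords -> pos, R with tool x=stand y, tool y=stand x
    c,s=np.cos(p[2]),np.sin(p[2])
    return st(p,S)[0],np.array([[-s,c,0],[c,s,0],[0,0,-1.]])
def plan(S,n,nt=None):
    q=readout.state(); P=np.array(q["eef_pos"]);R=np.array(q["ee_rot"]); G,RG=goal(S)
    nt=nt or n; rv=Ro.from_matrix(R.T@RG).as_rotvec(degrees=True)
    print("rotvec",rv.round(2),"pos",P.round(4),"goal",G.round(4))
    for i in range(n):
        d=(R.T@(G-P))*1e3/(n-i); t=rv/nt if i<nt else rv*0
        d=d.round(1); t=t.round(2); print([d.tolist(),t.tolist()])
        P=P+R@d/1e3; R=R@Ro.from_rotvec(t,degrees=True).as_matrix()
def show():
    q=readout.state(); P=np.array(q["eef_pos"]); print("t",round(q["time_s"],2),"stand",(inv(p,P)[0]*1e3).round(1),"F",np.array(q["ft_force"]).round(2),"w",round(q["gripper_width"],4),"j",np.array(q["joints"]).round(2))
E
python3 - <<'E'
from h import *
plan([-.113,-.06,.25],15,8)
E
```

```text
rotvec [-5.000e-02 -4.000e-02 -5.664e+01] pos [ 0.1812 -0.5717  0.2526] goal [ 0.4755 -0.0961  0.25  ]
[[28.3, -24.3, 0.2], [-0.01, -0.01, -7.08]]
[[31.1, -20.6, 0.2], [-0.01, -0.01, -7.08]]
[[33.4, -16.6, 0.2], [-0.01, -0.01, -7.08]]
[[35.2, -12.4, 0.2], [-0.01, -0.01, -7.08]]
[[36.4, -8.0, 0.2], [-0.01, -0.01, -7.08]]
[[37.1, -3.4, 0.2], [-0.01, -0.01, -7.08]]
[[37.3, 1.2, 0.2], [-0.01, -0.01, -7.08]]
[[36.8, 5.7, 0.1], [-0.01, -0.01, -7.08]]
[[35.9, 10.2, 0.1], [-0.0, -0.0, -0.0]]
[[35.8, 10.3, 0.1], [-0.0, -0.0, -0.0]]
[[35.9, 10.2, 0.2], [-0.0, -0.0, -0.0]]
[[35.8, 10.3, 0.1], [-0.0, -0.0, -0.0]]
[[35.9, 10.2, 0.2], [-0.0, -0.0, -0.0]]
[[35.8, 10.3, 0.1], [-0.0, -0.0, -0.0]]
[[35.9, 10.2, 0.2], [-0.0, -0.0, -0.0]]
```

Emit:
{"op": "carry_out", "data": {"increments": [[[28,-24,0],[0,0,-7]],[[31,-21,0],[0,0,-7]],[[33,-17,0],[0,0,-7]],[[35,-12,0],[0,0,-7]],[[36,-8,0],[0,0,-7]]], "claw": -1}}

```text
time_s: 0.6
eef_pos: [0.2792, -0.413, 0.2529]
ee_rot: [[0.604, 0.797, -0.0], [0.797, -0.604, 0.0], [0.0, -0.0, -1.0]]
ft_force: [1.1, -0.5, 0.1]
gripper_width: 0.0121
```

Emit:
{"op": "carry_out", "data": {"increments": [[[37,-3,0],[0,0,-7]],[[37,1,0],[0,0,-7]],[[37,6,0],[0,0,-7]],[[36,10,0],[0,0,0]],[[36,10,0],[0,0,0]]]}}

```text
time_s: 1.1
eef_pos: [0.3786, -0.2553, 0.253]
ee_rot: [[0.283, 0.959, -0.0], [0.959, -0.283, 0.0], [0.0, -0.0, -1.0]]
ft_force: [1.0, 1.2, -0.4]
gripper_width: 0.0003
```

Emit:
{"op": "carry_out", "data": {"increments": [[[36,10,0],[0,0,0]],[[36,10,0],[0,0,0]],[[36,10,0],[0,0,0]],[[0,0,0],[0,0,0]],[[0,0,0],[0,0,0]]]}}

```text
time_s: 1.6
eef_pos: [0.4375, -0.1611, 0.253]
ee_rot: [[0.281, 0.96, -0.001], [0.96, -0.281, 0.0], [-0.0, -0.001, -1.0]]
ft_force: [0.1, 0.2, 1.0]
gripper_width: -0.0001
```

Run:
```python
from h import *
show(); plan([-.113,-.06,.15],4)
```

```text
t 1.6 stand [-131.9 -132.8  253. ] F [0.12 0.22 0.99] w -0.0001 j [-0.63 -0.31 -0.29  1.59 -0.    1.22]
rotvec [-0.03  0.01 -0.52] pos [ 0.4375 -0.1611  0.253 ] goal [ 0.4755 -0.0961  0.15  ]
[[18.3, 4.6, 25.7], [-0.01, 0.0, -0.13]]
[[18.2, 4.6, 25.8], [-0.01, 0.0, -0.13]]
[[18.2, 4.6, 25.8], [-0.01, 0.0, -0.13]]
[[18.3, 4.7, 25.7], [-0.01, 0.0, -0.13]]
```

Emit:
{"op": "carry_out", "data": {"increments": [[[18,4.6,25],[0,0,-0.5]],[[18,4.6,25],[0,0,0]],[[18,4.6,25],[0,0,0]],[[19,4.7,25],[0,0,0]],[[0,0,0],[0,0,0]]]}}

```text
time_s: 2.1
eef_pos: [0.4737, -0.0956, 0.1496]
ee_rot: [[0.274, 0.962, -0.005], [0.962, -0.274, 0.003], [0.001, -0.006, -1.0]]
ft_force: [-1.6, 0.4, 1.0]
gripper_width: 0.0001
```

Run:
```python
from h import *
im={}
for n in ("side","top"):
    im[n]=viewer.read_camera(n)[:,:,::-1]
a=cv2.resize(im["top"][135:285,250:450],None,fx=2,fy=2,interpolation=cv2.INTER_CUBIC); b=cv2.resize(im["side"][110:260,195:395],None,fx=2,fy=2,interpolation=cv2.INTER_CUBIC)
cv2.imwrite("pics/a1.png",np.hstack([a,b]))
show(); plan([-.113,-.06,.14],1)
```

```text
t 2.2 stand [-113.3  -61.5  153.2] F [-0.42 -0.45  0.46] w -0.0004 j [-0.47 -0.25 -0.42  1.4  -0.    1.38]
rotvec [-0.06  0.02 -0.17] pos [ 0.4748 -0.0975  0.1532] goal [ 0.4755 -0.0961  0.14  ]
[[1.5, 0.3, 13.2], [-0.06, 0.02, -0.17]]
```

View pics/a1.png

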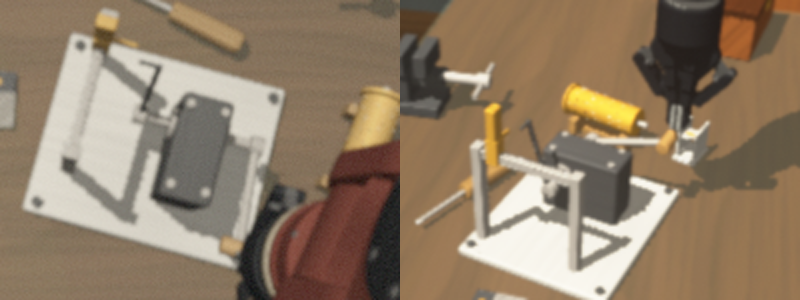

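Emit:
{"op": "carry_out", "data": {"increments": [[[1.5,0.3,5],[0,0,0]],[[0,0,5],[0,0,0]],[[0,0,4],[0,0,0]],[[0,0,3],[0,0,0]],[[0,0,2],[0,0,0]]]}}

```text
time_s: 2.7
eef_pos: [0.476, -0.0954, 0.134]
ee_rot: [[0.275, 0.962, -0.0], [0.962, -0.275, -0.0], [-0.0, -0.0, -1.0]]
ft_force: [0.2, 0.8, 0.1]
gripper_width: -0.0001
```

Emit:
{"op": "carry_out", "data": {"increments": [[[0,0,2],[0,0,0]],[[0,0,2],[0,0,0]],[[0,0,2],[0,0,0]],[[0,0,2],[0,0,0]],[[0,0,2],[0,0,0]]]}}

```text
time_s: 3.2
eef_pos: [0.4762, -0.0953, 0.1242]
ee_rot: [[0.274, 0.962, 0.0], [0.962, -0.274, -0.0], [0.0, 0.0, -1.0]]
ft_force: [-1.5, 0.8, 2.1]
gripper_width: 0.0005
```

Emit:
{"op": "carry_out", "data": {"increments": [[[0,0,2],[0,0,0]],[[0,0,2],[0,0,0]],[[0,0,2],[0,0,0]]]}}

```text
time_s: 3.5
eef_pos: [0.4761, -0.0953, 0.1181]
ee_rot: [[0.274, 0.962, 0.0], [0.962, -0.274, -0.0], [-0.0, 0.0, -1.0]]
ft_force: [-1.6, 0.3, 1.2]
gripper_width: 0.0
```

Emit:
{"op": "carry_out", "data": {"increments": [[[0,0,2],[0,0,0]],[[0,0,2],[0,0,0]]]}}

```text
time_s: 3.7
eef_pos: [0.4761, -0.0953, 0.1141]
ee_rot: [[0.274, 0.962, 0.0], [0.962, -0.274, -0.0], [-0.0, 0.0, -1.0]]
ft_force: [-1.8, 0.5, 3.3]
gripper_width: -0.0001
```

Emit:
{"op": "carry_out", "data": {"increments": [[[0,0,2],[0,0,0]],[[0,0,1],[0,0,0]]]}}

```text
time_s: 3.9
eef_pos: [0.476, -0.0953, 0.111]
ee_rot: [[0.274, 0.962, -0.0], [0.962, -0.274, 0.0], [-0.0, -0.0, -1.0]]
ft_force: [-1.9, 0.5, 2.0]
gripper_width: -0.0002
```

Emit:
{"op": "carry_out", "data": {"increments": [[[0,0,1.5],[0,0,0]],[[0,0,1.5],[0,0,0]]]}}

```text
time_s: 4.1
eef_pos: [0.4761, -0.0953, 0.1082]
ee_rot: [[0.274, 0.962, 0.0], [0.962, -0.274, -0.0], [-0.0, 0.0, -1.0]]
ft_force: [-2.1, 0.6, 2.8]
gripper_width: 0.0002
```

```bash
python3 -c "
from h import *
show()"
```

```text
t 4.1 stand [-112.6  -59.1  108.2] F [-2.12  0.58  2.81] w 0.0002 j [-0.47 -0.23 -0.49  1.31 -0.    1.38]
```

Emit:
{"op": "carry_out", "data": {"increments": [[[0,0,1.5],[0,0,0]],[[0,0,1.5],[0,0,0]]]}}

```text
time_s: 4.3
eef_pos: [0.4761, -0.0954, 0.1052]
ee_rot: [[0.274, 0.962, 0.0], [0.962, -0.274, -0.0], [-0.0, 0.0, -1.0]]
ft_force: [-1.9, 1.1, 1.5]
gripper_width: 0.0
```

Emit:
{"op": "carry_out", "data": {"increments": [[[0,0,1],[0,0,0]],[[0,0,1],[0,0,0]]]}}

```text
time_s: 4.5
eef_pos: [0.4761, -0.0953, 0.1032]
ee_rot: [[0.274, 0.962, 0.0], [0.962, -0.274, -0.0], [-0.0, 0.0, -1.0]]
ft_force: [-1.3, 0.5, 2.6]
gripper_width: -0.0002
```

Emit:
{"op": "carry_out", "data": {"increments": [[[0,0,1.5],[0,0,0]],[[0,0,1.5],[0,0,0]]]}}

```text
time_s: 4.7
eef_pos: [0.4761, -0.0954, 0.1002]
ee_rot: [[0.274, 0.962, 0.0], [0.962, -0.274, -0.0], [-0.0, 0.0, -1.0]]
ft_force: [-1.9, -0.4, 2.0]
gripper_width: 0.0003
```

Emit:
{"op": "carry_out", "data": {"increments": [[[0,0,1],[0,0,0]],[[0,0,1],[0,0,0]]]}}

```text
time_s: 4.9
eef_pos: [0.4761, -0.0953, 0.0982]
ee_rot: [[0.274, 0.962, -0.0], [0.962, -0.274, -0.0], [-0.0, -0.0, -1.0]]
ft_force: [-2.3, 0.5, 2.0]
gripper_width: -0.0002
```

Emit:
{"op": "carry_out", "data": {"increments": [[[0,0,1.5],[0,0,0]],[[0,0,1.5],[0,0,0]]]}}

```text
time_s: 5.1
eef_pos: [0.4761, -0.0953, 0.0952]
ee_rot: [[0.274, 0.962, -0.0], [0.962, -0.274, -0.0], [-0.0, 0.0, -1.0]]
ft_force: [-0.6, 0.1, 2.5]
gripper_width: 0.0001
```

Emit:
{"op": "carry_out", "data": {"increments": [[[0,0,1],[0,0,0]],[[0,0,1],[0,0,0]]]}}

```text
time_s: 5.3
eef_pos: [0.4761, -0.0953, 0.0932]
ee_rot: [[0.274, 0.962, -0.0], [0.962, -0.274, -0.0], [-0.0, -0.0, -1.0]]
ft_force: [-1.5, 0.6, 1.9]
gripper_width: -0.0001
```

Emit:
{"op": "carry_out", "data": {"increments": [[[0,0,1.5],[0,0,0]],[[0,0,1.5],[0,0,0]]]}}

```text
time_s: 5.5
eef_pos: [0.4762, -0.0953, 0.0902]
ee_rot: [[0.274, 0.962, 0.0], [0.962, -0.274, -0.0], [-0.0, 0.0, -1.0]]
ft_force: [-1.9, 0.3, 2.6]
gripper_width: 0.0001
```

Emit:
{"op": "carry_out", "data": {"increments": [[[0,0,1],[0,0,0]],[[0,0,1],[0,0,0]]]}}

```text
time_s: 5.7
eef_pos: [0.4762, -0.0954, 0.0882]
ee_rot: [[0.274, 0.962, 0.0], [0.962, -0.274, -0.0], [-0.0, 0.0, -1.0]]
ft_force: [-1.1, 0.1, 1.9]
gripper_width: 0.0002
```

Run:
```python
from h import *
im={n:viewer.read_camera(n)[:,:,::-1] for n in ("side","top")}
a=cv2.resize(im["top"][135:285,250:450],None,fx=2,fy=2,interpolation=cv2.INTER_CUBIC); b=cv2.resize(im["side"][110:260,195:395],None,fx=2,fy=2,interpolation=cv2.INTER_CUBIC)
cv2.imwrite("pics/a2.png",np.hstack([a,b]))
show()
```

```text
t 5.8 stand [-112.6  -59.1   88.1] F [ 0.65 -0.2   0.23] w 0.0003 j [-0.47 -0.21 -0.51  1.27 -0.    1.38]
```

View pics/a2.png

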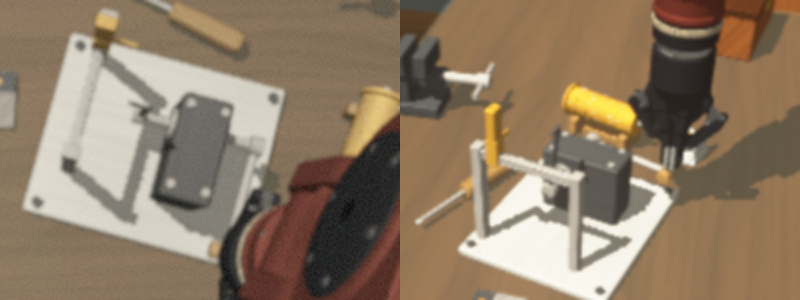

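Emit:
{"op": "carry_out", "data": {"increments": [[[0,0,1.5],[0,0,0]],[[0,0,1.5],[0,0,0]]]}}

```text
time_s: 6.0
eef_pos: [0.4763, -0.0954, 0.0853]
ee_rot: [[0.274, 0.962, 0.0], [0.962, -0.274, -0.0], [-0.0, 0.0, -1.0]]
ft_force: [-0.1, 0.1, 2.2]
gripper_width: 0.0
```

Emit:
{"op": "carry_out", "data": {"increments": [[[0,0,1],[0,0,0]],[[0,0,1],[0,0,0]]]}}

```text
time_s: 6.2
eef_pos: [0.4764, -0.0954, 0.0833]
ee_rot: [[0.274, 0.962, 0.001], [0.962, -0.274, -0.0], [-0.0, 0.001, -1.0]]
ft_force: [1.0, 0.3, 1.7]
gripper_width: 0.0003
```

Emit:
{"op": "carry_out", "data": {"increments": [[[0,0,1],[0,0,0]],[[0,0,1],[0,0,0]]]}}

```text
time_s: 6.4
eef_pos: [0.4764, -0.0954, 0.0814]
ee_rot: [[0.274, 0.962, 0.001], [0.962, -0.274, -0.0], [-0.0, 0.001, -1.0]]
ft_force: [0.7, -0.3, 2.1]
gripper_width: 0.0
```

Emit:
{"op": "carry_out", "data": {"increments": [[[0,0,1],[0,0,0]],[[0,0,1],[0,0,0]]]}}

```text
time_s: 6.6
eef_pos: [0.4762, -0.0954, 0.0793]
ee_rot: [[0.274, 0.962, 0.0], [0.962, -0.274, -0.0], [-0.0, 0.0, -1.0]]
ft_force: [2.5, -0.5, 2.0]
gripper_width: 0.0002
```

Emit:
{"op": "carry_out", "data": {"increments": [[[0,0,1],[0,0,0]],[[0,0,1],[0,0,0]]]}}

```text
time_s: 6.8
eef_pos: [0.4763, -0.0954, 0.0773]
ee_rot: [[0.274, 0.962, 0.0], [0.962, -0.274, -0.0], [-0.0, 0.0, -1.0]]
ft_force: [1.7, 0.1, 3.5]
gripper_width: 0.0
```

Emit:
{"op": "carry_out", "data": {"increments": [[[0,0,1],[0,0,0]],[[0,0,1],[0,0,0]]]}}

```text
time_s: 7.0
eef_pos: [0.4765, -0.0955, 0.0757]
ee_rot: [[0.274, 0.962, 0.001], [0.962, -0.274, -0.001], [-0.0, 0.001, -1.0]]
ft_force: [1.4, 0.4, 7.0]
gripper_width: -0.0001
```

Emit:
{"op": "carry_out", "data": {"increments": [[[0,0,1],[0,0,0]],[[0,0,1],[0,0,0]],[[0,0,0],[0,0,0]]]}}

```text
time_s: 7.3
eef_pos: [0.4767, -0.0956, 0.074]
ee_rot: [[0.274, 0.962, 0.001], [0.962, -0.274, -0.001], [-0.0, 0.002, -1.0]]
ft_force: [1.2, 0.4, 7.2]
gripper_width: -0.0001
```

```bash
python3 -c "
from h import *
show()"
```

```text
t 7.3 stand [-112.   -59.1   74. ] F [1.23 0.39 7.23] w -0.0001 j [-0.47 -0.2  -0.53  1.24  0.    1.38]
```

Emit:
{"op": "carry_out", "data": {"increments": [[[0,0,1],[0,0,0]],[[0,0,1],[0,0,0]]]}}

```text
time_s: 7.5
eef_pos: [0.477, -0.0956, 0.0725]
ee_rot: [[0.274, 0.962, 0.002], [0.962, -0.274, -0.001], [-0.0, 0.002, -1.0]]
ft_force: [0.7, 1.4, 12.3]
gripper_width: -0.0
```

Emit:
{"op": "carry_out", "data": {"increments": [[[0,0,0.5],[0,0,0]],[[0,0,0],[0,0,0]]]}}

```text
time_s: 7.7
eef_pos: [0.477, -0.0957, 0.0721]
ee_rot: [[0.274, 0.962, 0.002], [0.962, -0.274, -0.001], [-0.0, 0.002, -1.0]]
ft_force: [1.2, 0.3, 11.4]
gripper_width: 0.0001
```

Emit:
{"op": "carry_out", "data": {"increments": [[[0,0,0],[0,0,0]],[[0,0,0],[0,0,0]],[[0,0,0],[0,0,0]]]}}

```text
time_s: 8.0
eef_pos: [0.4771, -0.0957, 0.0721]
ee_rot: [[0.274, 0.962, 0.002], [0.962, -0.274, -0.001], [-0.0, 0.002, -1.0]]
ft_force: [1.4, 1.2, 11.6]
gripper_width: -0.0003
```

Emit:
{"op": "carry_out", "data": {"increments": [[[0,0,-2],[0,0,0]],[[0,0,-4],[0,0,0]],[[0,0,-10],[0,0,0]],[[0,0,-20],[0,0,0]],[[0,0,-40],[0,0,0]]]}}

```text
time_s: 8.5
eef_pos: [0.4739, -0.0943, 0.1449]
ee_rot: [[0.274, 0.962, -0.006], [0.962, -0.274, 0.003], [0.001, -0.006, -1.0]]
ft_force: [0.2, -0.9, -0.3]
gripper_width: 0.0
```

Emit:
{"op": "carry_out", "data": {"increments": [[[0,-10,-40],[0,0,0]],[[0,-30,-40],[0,0,0]],[[0,-30,-20],[0,0,0]],[[0,-30,0],[0,0,0]],[[0,0,0],[0,0,0]]], "claw": 0}}

```text
time_s: 9.0
eef_pos: [0.378, -0.0671, 0.2483]
ee_rot: [[0.274, 0.962, 0.001], [0.962, -0.274, -0.001], [-0.001, 0.001, -1.0]]
ft_force: [0.8, -0.3, -0.1]
gripper_width: 0.0432
```

Run:
```python
from h import *
im={n:np.mean([viewer.read_camera(n)[:,:,::-1].astype(float) for _ in range(4)],0).astype(np.uint8) for n in ("side","top")}
for n in im: cv2.imwrite(f"pics/{n}3.png",im[n])
cv2.imwrite("pics/top3z.png",cv2.resize(im["top"][135:235,260:393],None,fx=6,fy=6,interpolation=cv2.INTER_CUBIC))
cv2.imwrite("pics/side3z.png",cv2.resize(im["side"][150:235,215:320],None,fx=7,fy=7,interpolation=cv2.INTER_CUBIC))
show()
```

```text
t 9.4 stand [-212.5  -58.8  246.3] F [ 0.32  0.56 -0.4 ] w 0.0428 j [-0.52 -0.57 -0.49  1.65 -0.    1.33]
```

View pics/top3z.png

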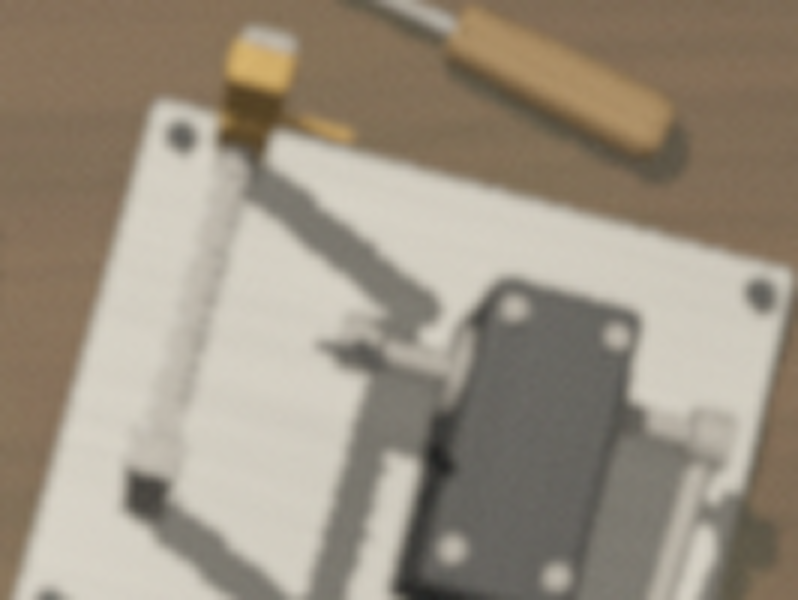

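View pics/side3z.png

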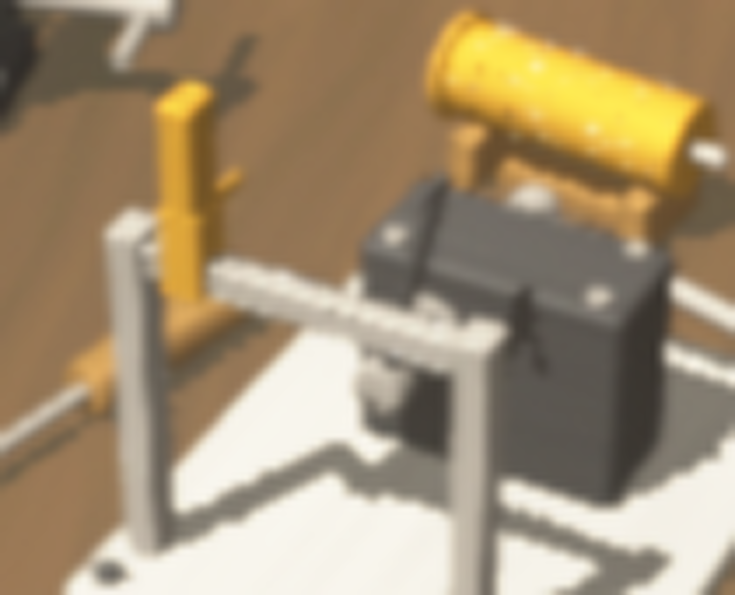

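```bash
cat >> h.py <<'E'
t6=lambda u,v:((u+.5)/6-.5+260,(v+.5)/6-.5+135)
E
python3 - <<'E'
from h import *
print("tip",inv(p,onz("top",t6(318,347),.162)).round(4),"mark",inv(p,onz("top",t6(354,134),.158)).round(4))
# initial tip predicted vs seen
for a in (-.20,-.22,-.24,-.26,-.28):
    T=st(p,[[.095*np.sin(a),.077,.07+.095*np.cos(a)],[.095*np.sin(a),.060,.07+.095*np.cos(a)],[0.11*-np.cos(a),-.06,.07+.11*np.sin(a)]])
    t=proj("top",T); s=proj("side",T); print(a,((t-[260,135]+.5)*6-.5).round(0).tolist(),((s-[215,150]+.5)*7-.5).round(0).tolist())
im=cv2.imread("pics/side3.png"); cv2.imwrite("pics/side3b.png",cv2.resize(im[160:230,250:350],None,fx=8,fy=8,interpolation=cv2.INTER_CUBIC))
E
```

```text
tip [[-0.0228  0.0782  0.162 ]] mark [[0.043  0.0841 0.158 ]]
-0.2 [[326.0, 335.0], [382.0, 350.0], [618.0, 755.0]] [[411.0, 206.0], [435.0, 181.0], [789.0, 346.0]]
-0.22 [[324.0, 341.0], [380.0, 356.0], [616.0, 753.0]] [[416.0, 208.0], [440.0, 183.0], [787.0, 350.0]]
-0.24 [[322.0, 347.0], [378.0, 363.0], [615.0, 752.0]] [[421.0, 211.0], [444.0, 186.0], [785.0, 354.0]]
-0.26 [[320.0, 353.0], [377.0, 369.0], [614.0, 750.0]] [[426.0, 214.0], [449.0, 188.0], [783.0, 358.0]]
-0.28 [[319.0, 360.0], [375.0, 375.0], [613.0, 749.0]] [[431.0, 216.0], [454.0, 191.0], [781.0, 362.0]]
```

View pics/side3b.png

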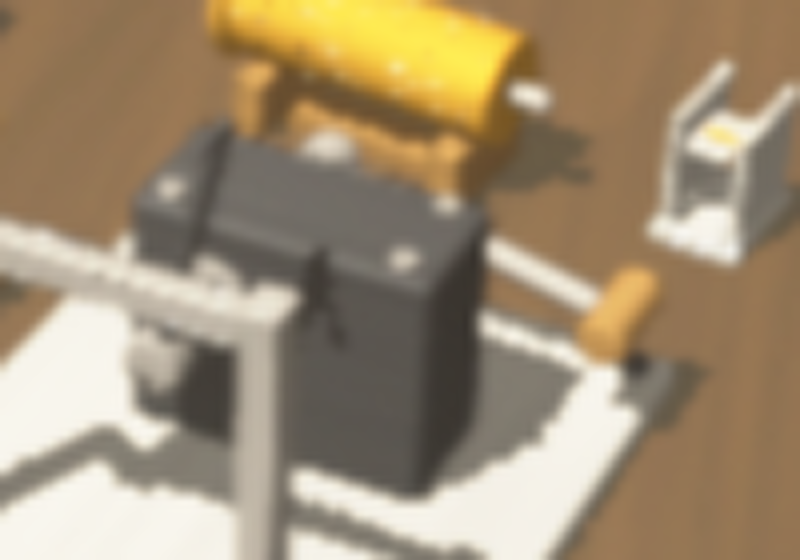

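Run:
```python
from h import *
plan([.044,.115,.26],8)
```

```text
rotvec [-0.07 -0.01 -0.13] pos [ 0.3801 -0.0679  0.2463] goal [0.6742 0.0296 0.26  ]
[[21.8, 32.0, -1.7], [-0.01, -0.0, -0.02]]
[[21.8, 32.0, -1.7], [-0.01, -0.0, -0.02]]
[[21.8, 32.0, -1.7], [-0.01, -0.0, -0.02]]
[[21.8, 32.1, -1.8], [-0.01, -0.0, -0.02]]
[[21.7, 32.0, -1.7], [-0.01, -0.0, -0.02]]
[[21.7, 32.1, -1.7], [-0.01, -0.0, -0.02]]
[[21.7, 32.1, -1.8], [-0.01, -0.0, -0.02]]
[[21.8, 32.0, -1.7], [-0.01, -0.0, -0.02]]
```

Emit:
{"op": "carry_out", "data": {"increments": [[[22,32,-3],[0,0,0]],[[22,32,-3],[0,0,0]],[[22,32,-3],[0,0,0]],[[22,32,-3],[0,0,0]],[[22,32,-2],[0,0,0]]]}}

```text
time_s: 9.9
eef_pos: [0.5657, -0.0051, 0.2601]
ee_rot: [[0.274, 0.962, -0.001], [0.962, -0.274, 0.0], [-0.0, -0.001, -1.0]]
ft_force: [0.3, -1.3, 1.1]
gripper_width: 0.0428
```

Emit:
{"op": "carry_out", "data": {"increments": [[[22,32,0],[0,0,0]],[[22,32,0],[0,0,0]],[[20,32,0],[0,0,0]],[[0,0,0],[0,0,0]],[[0,0,0],[0,0,0]]]}}

```text
time_s: 10.4
eef_pos: [0.6741, 0.0295, 0.2585]
ee_rot: [[0.274, 0.962, -0.003], [0.962, -0.274, 0.0], [-0.001, -0.003, -1.0]]
ft_force: [-0.5, -0.9, -0.6]
gripper_width: 0.0428
```

Run:
```python
from h import *
show();plan([.044,.115,.195],5)
im={n:viewer.read_camera(n)[:,:,::-1] for n in ("side","top")}
a=cv2.resize(im["top"][125:275,240:440],None,fx=2,fy=2,interpolation=cv2.INTER_CUBIC); b=cv2.resize(im["side"][110:260,195:395],None,fx=2,fy=2,interpolation=cv2.INTER_CUBIC)
cv2.imwrite("pics/a4.png",np.hstack([a,b]))
```

```text
t 10.4 stand [ 43.9 114.9 258.5] F [-0.48 -0.88 -0.56] w 0.0428 j [-0.15  0.35  0.38  1.61 -0.    1.7 ]
rotvec [-0.19  0.04 -0.1 ] pos [0.6741 0.0295 0.2585] goal [0.6742 0.0296 0.195 ]
[[0.0, 0.1, 12.7], [-0.04, 0.01, -0.02]]
[[0.0, 0.1, 12.7], [-0.04, 0.01, -0.02]]
[[0.0, 0.0, 12.7], [-0.04, 0.01, -0.02]]
[[0.0, 0.0, 12.7], [-0.04, 0.01, -0.02]]
[[0.1, 0.1, 12.7], [-0.04, 0.01, -0.02]]
```

View pics/a4.png

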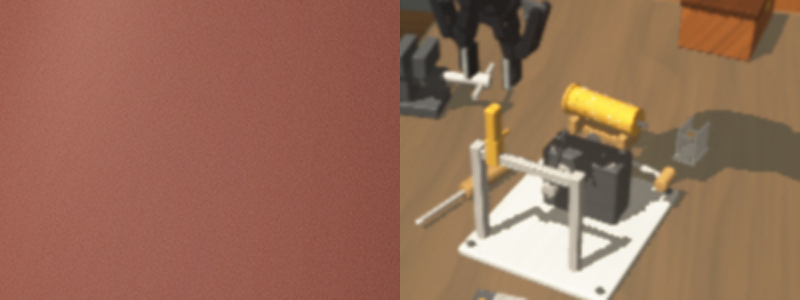

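Emit:
{"op": "carry_out", "data": {"increments": [[[0,0,14],[0,0,0]],[[0,0,14],[0,0,0]],[[0,0,14],[0,0,0]],[[0,0,12],[0,0,0]],[[0,0,9],[0,0,0]]]}}

```text
time_s: 11.0
eef_pos: [0.6732, 0.0292, 0.1964]
ee_rot: [[0.274, 0.962, -0.001], [0.962, -0.274, 0.0], [-0.0, -0.001, -1.0]]
ft_force: [0.5, 0.3, -0.3]
gripper_width: 0.0425
```

Emit:
{"op": "carry_out", "data": {"increments": [[[0,0,0],[0,0,0]],[[0,0,0],[0,0,0]],[[0,0,0],[0,0,0]],[[0,0,0],[0,0,0]],[[0,0,0],[0,0,0]]], "claw": -1}}

```text
time_s: 11.5
eef_pos: [0.6739, 0.0292, 0.1982]
ee_rot: [[0.274, 0.962, 0.0], [0.962, -0.274, -0.0], [-0.0, 0.0, -1.0]]
ft_force: [-2.2, -0.4, -0.3]
gripper_width: 0.011
```

Run:
```python
from h import *
im={n:viewer.read_camera(n)[:,:,::-1] for n in ("side",)}
b=cv2.resize(im["side"][110:260,195:395],None,fx=3,fy=3,interpolation=cv2.INTER_CUBIC)
cv2.imwrite("pics/a5.png",b)
show()
```

```text
t 11.55 stand [ 43.8 114.6 198.2] F [-1.34  0.08  0.21] w 0.0112 j [-0.15  0.33  0.25  1.49 -0.    1.7 ]
```

View pics/a5.png

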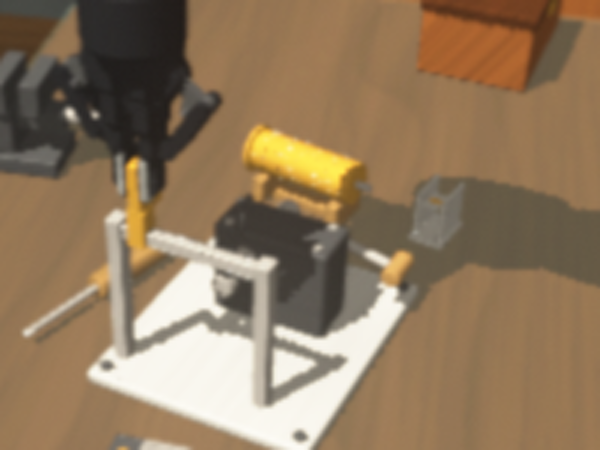

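Emit:
{"op": "carry_out", "data": {"increments": [[[0,-6,0],[0,0,0]],[[0,-14,0],[0,0,0]],[[0,-14,0],[0,0,0]],[[0,-14,0],[0,0,0]],[[0,-12,0],[0,0,0]]]}}

```text
time_s: 12.05
eef_pos: [0.6159, 0.0456, 0.1982]
ee_rot: [[0.274, 0.962, 0.002], [0.962, -0.274, -0.001], [-0.0, 0.002, -1.0]]
ft_force: [2.2, -1.4, 0.5]
gripper_width: 0.0109
```

Emit:
{"op": "carry_out", "data": {"increments": [[[0,-6,0],[0,0,0]],[[0,0,0],[0,0,0]],[[0,0,0],[0,0,0]],[[0,0,0],[0,0,0]]]}}

```text
time_s: 12.45
eef_pos: [0.6107, 0.0471, 0.1982]
ee_rot: [[0.275, 0.962, 0.0], [0.962, -0.275, -0.0], [-0.0, 0.0, -1.0]]
ft_force: [-2.1, -2.4, 5.0]
gripper_width: 0.0116
```

Run:
```python
from h import *
show()
```

```text
t 12.45 stand [-21.9 114.6 198.2] F [-2.07 -2.36  4.97] w 0.0116 j [-0.14  0.14  0.03  1.47 -0.    1.71]
```

Emit:
{"op": "carry_out", "data": {"increments": [[[0,0,0],[0,0,0]],[[0,0,0],[0,0,0]],[[0,0,0],[0,0,0]],[[0,0,0],[0,0,0]],[[0,0,0],[0,0,0]]], "claw": 0}}

```text
time_s: 12.95
eef_pos: [0.6104, 0.0474, 0.1977]
ee_rot: [[0.274, 0.962, -0.0], [0.962, -0.274, 0.0], [-0.0, -0.0, -1.0]]
ft_force: [0.9, -0.5, -0.5]
gripper_width: 0.0429
```

Emit:
{"op": "carry_out", "data": {"increments": [[[0,0,-10],[0,0,0]],[[0,0,-25],[0,0,0]],[[0,0,-30],[0,0,0]],[[-20,-40,0],[0,0,0]],[[-20,-40,0],[0,0,0]]]}}

```text
time_s: 13.45
eef_pos: [0.5229, 0.0305, 0.2641]
ee_rot: [[0.274, 0.962, 0.002], [0.962, -0.274, -0.0], [-0.0, 0.002, -1.0]]
ft_force: [-0.6, -1.4, 1.0]
gripper_width: 0.0425
```

Emit:
{"op": "carry_out", "data": {"increments": [[[-25,-40,0],[0,0,0]],[[-25,-40,0],[0,0,0]],[[-25,-30,0],[0,0,0]],[[-25,-10,0],[0,0,0]],[[0,0,0],[0,0,0]]]}}

```text
time_s: 13.95
eef_pos: [0.3785, -0.0339, 0.2641]
ee_rot: [[0.277, 0.961, 0.002], [0.961, -0.277, -0.002], [-0.001, 0.003, -1.0]]
ft_force: [0.6, 0.3, -0.8]
gripper_width: 0.0426
```

Run:
```python
from h import *
im={n:np.mean([viewer.read_camera(n)[:,:,::-1].astype(float) for _ in range(4)],0).astype(np.uint8) for n in ("side","top")}
for n in im: cv2.imwrite(f"pics/{n}6.png",im[n])
cv2.imwrite("pics/top6z.png",cv2.resize(im["top"][150:225,260:360],None,fx=8,fy=8,interpolation=cv2.INTER_CUBIC))
cv2.imwrite("pics/side6z.png",cv2.resize(im["side"][150:225,215:315],None,fx=8,fy=8,interpolation=cv2.INTER_CUBIC))
show()
```

```text
t 14.35 stand [-222.5  -24.3  262.7] F [-0.22  0.35 -0.42] w 0.0426 j [-0.43 -0.58 -0.47  1.68  0.    1.42]
```

View pics/top6z.png

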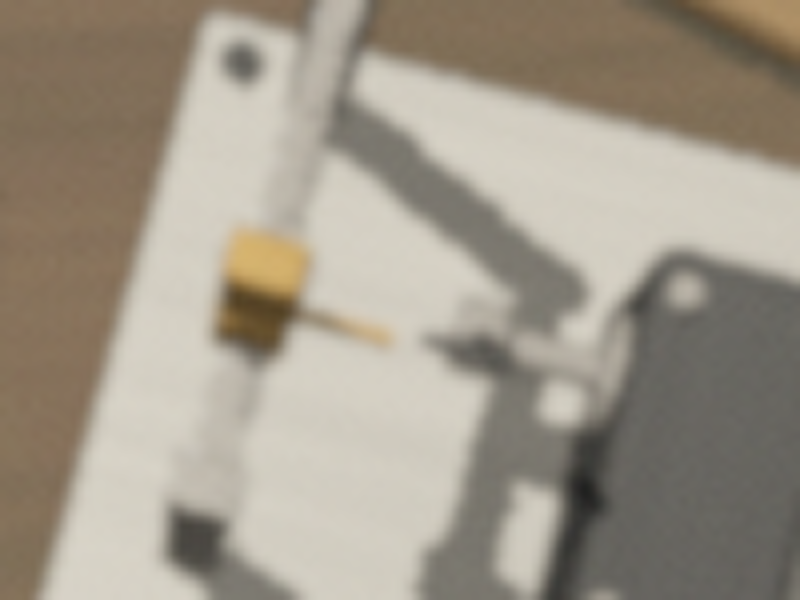

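View pics/side6z.png

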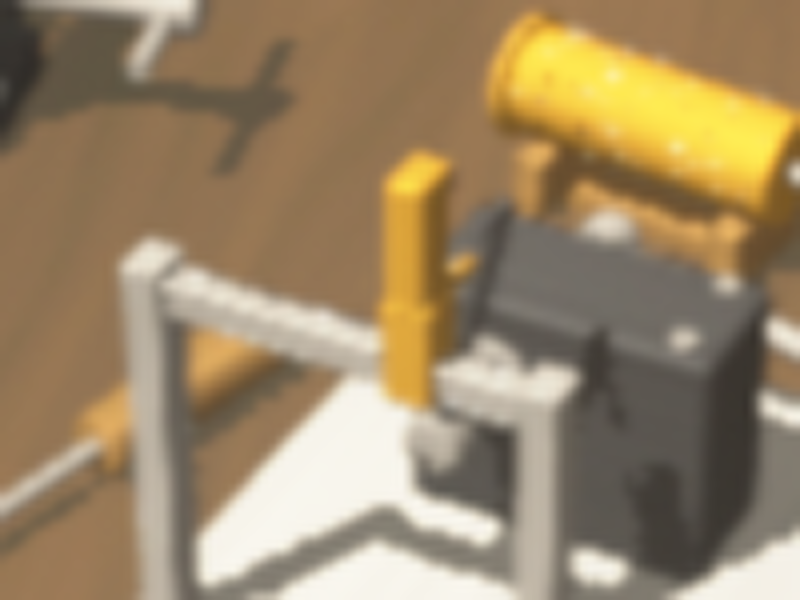

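```bash
cat >> h.py <<'E'
t8=lambda u,v:((u+.5)/8-.5+260,(v+.5)/8-.5+150)
E
python3 - <<'E'
from h import *
im=cv2.imread("pics/top6.png").astype(float)
# unwarp: sample the stand-frame plane at z, x range, y range
def plane(z,x,y):
    X,Y=np.meshgrid(x,y); W=st(p,np.c_[X.ravel(),Y.ravel(),np.full(X.size,z)]); u=proj("top",W).astype(np.float32)
    return cv2.remap(im.astype(np.float32),u[:,0].reshape(X.shape),u[:,1].reshape(X.shape),cv2.INTER_CUBIC)
x=np.arange(-40,0,.2)/1e3
def prof(z,y0,y1,chan):
    y=np.arange(y0,y1,.5)/1e3; return plane(z,x,y)
T=plane(.158,x,np.arange(86,102,.5)/1e3)
sat=T.max(2)-T.min(2)
for k in range(0,32,6):
    q=sat[k:k+6].mean(0); q=np.clip(q-np.median(q)-.3*(q.max()-np.median(q)),0,None); print("tongue y",86+k*.5,(q@x/q.sum()*1e3).round(2))
a=-.238
zp=.07+.095*np.cos(a)
D=255-plane(zp,x,np.arange(68,78,.5)/1e3).mean(2)
for k in range(0,20,4):
    q=D[k:k+4].mean(0); b=np.median(q); m=q>b+.5*(q.max()-b); i=q.argmax(); w=np.clip(q-b-.4*(q.max()-b),0,None); w[np.abs(np.arange(len(x))-i)>25]=0; print("tooth y",68+k*.5,x[i]*1e3,(w@x/w.sum()*1e3).round(2))
S=np.arange(60,120,.2)/1e3; X=np.arange(-50,10,.2)/1e3
v=plane(.160,X,S); v=np.rot90(v); cv2.imwrite("pics/rect.png",cv2.resize(v,None,fx=2,fy=2).clip(0,255).astype(np.uint8))
E
```

```text
tongue y 86.0 -23.0
tongue y 89.0 -22.95
tongue y 92.0 -22.87
tongue y 95.0 -22.69
tongue y 98.0 -22.83
tongue y 101.0 -22.96
tooth y 68.0 -22.599999999999753 -22.35
tooth y 70.0 -22.799999999999756 -22.56
tooth y 72.0 -22.199999999999747 -22.2
tooth y 74.0 -21.999999999999744 -22.04
tooth y 76.0 -21.999999999999744 -22.03
```

View pics/rect.png

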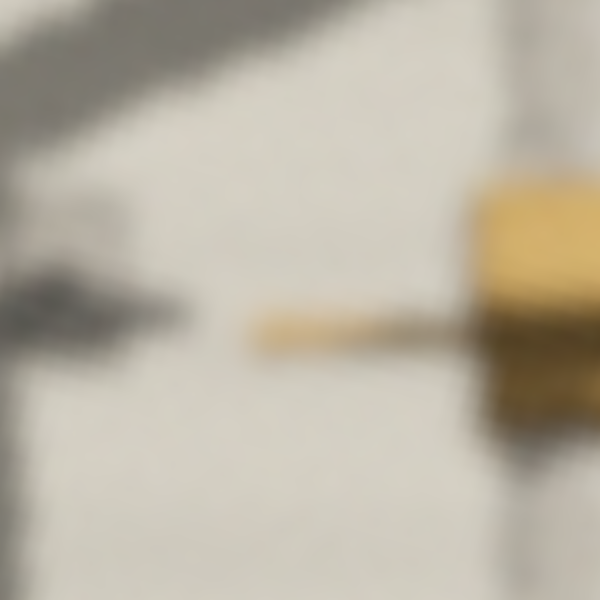

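```bash
python3 -c "
from h import *
show(); r.close_job()"
```

```text
t 14.35 stand [-222.5  -24.3  262.7] F [-0.22  0.35 -0.42] w 0.0426 j [-0.43 -0.58 -0.47  1.68  0.    1.42]
the job is handed in; nothing more can be done
```

I pressed the lever until the brake bit, let it go, then slid the rider until its tongue stood opposite the pointer. The job was handed in at 14.35 s, with no verdict reported.

- **Lever:** The easy travel ended after about 56 mm. I pressed on to a reading of about 11.5 N, held it for 0.3 s and let go. The pointer then stood at about -0.24 rad. That puts the barrel about 3 mm back from its lowest point but still about 2.4 mm past where the brake bit. The brake bearing after release is inferred from that position; I could not measure it directly.
- **Rider:** I gripped it by its stem, slid it 66 mm along the bar and released it. In the last top picture the tongue is at x -22.9 mm and the pointer's tooth at about -22.1 mm. That is 0.8 mm apart against the 3.5 mm allowed.
- **Disagreement:** An earlier reading by eye put the tooth at -22.8 mm, about 0.7 mm from the last one, and the rider is within tolerance on either. I could not cross-check the tooth in the side view, where it shows dark against the dark housing.
- **Left alone:** I never went near the cylinder, comb, governor or screwdriver with the gripper, but I did not measure their positions at the end. The arm is clear of everything.

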